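# Take the keyholed hook bracket down from the gym's accessory panel

## Task

Take the steel hook bracket down from the tilted panel: slide it along its keyhole slots until the stud heads can pass through the wide ends, lift it off the studs, and lay it gently (do not drop it) flat on its plate in the shallow tray, hook pointing up. Leave the bottle, dumbbell and collar where they are.

Things in the scene. Friction and masses are not known exactly. Their poses are not given: they have to be found in the camera images.
- hook_mid (a point): Middle of the hook of the loose dark steel bracket (about 0.6 kg), the place to grip it: a straight bar 24 (x) by 28 (y) mm standing 59 mm out of the plate, with a 10 mm lip to +x on its last 20 mm. The point is on the bar's axis, 28 mm above the plate's face and 33 mm above its underside. Axes as bracket: z along the bar, out of the plate.
- bracket: Its plate, 100 (x) by 160 (y) by 5 mm; origin at the centre of the underside; the hook's axis is 18 mm to -x of it. While hung x points up the slope, y is level, z out of the panel. Two like keyholes go through it: slots 11 mm high along y, each opening at its +y end into a round hole 23 mm across; so slide it to its OWN -y to bring the holes over the studs.
- hole_a (a point): Centre of the wide hole of one keyhole, at half the plate's thickness, 26 mm to +x and 28 mm to -y of the plate's centre. The stud can travel 34 mm from the slot's narrow (-y) end to this point, and 7.5 mm beyond, where its neck meets the hole's far wall and the bracket stops. From that stop come back 7.5 mm (give or take 3) for the heads to pass.
- hole_b (a point): The same of the other keyhole, 26 mm to +x and 56 mm to +y of the plate's centre. While hung, the necks bear on the slots' upper edges, so raise the bracket 1.5 mm up the slope to centre slots and holes on the studs. At the start the studs sit 2 to 20 mm from the narrow ends, not measured: see the round heads, or feel for the stop.
- panel: Grey steel panel 340 mm wide and 210 mm up the slope, fixed on a stand, its face tilted 35 degrees from level and looking up and towards the robot. Origin on the table under the face's centre, which is 105 mm up; y runs across the panel, x horizontally to its raised edge, z up. Two steel studs 84 mm apart stand out of it; their place varies. Neck 8 mm across, head 17 mm across and 4 mm thick, 8 mm clear under the head (3 mm play for the plate).
- tray: Shallow open grey tray, fixed: outside 170 (x) by 230 (y) by 24 mm high, walls and floor 5 mm thick. Origin on the table under its centre; z up.
- bottle: White drinking bottle with black cap, 68 mm across, 190 mm high, standing; origin at the centre of its underside. Leave alone.
- dumbbell: Small black dumbbell 160 mm long (along its x), heads about 52 mm; origin under its middle on the table. Leave alone.
- collar: Black barbell collar, a ring 72 mm across and 30 mm high lying flat; origin at the centre of its underside. Leave alone.
Mind the look-alikes: they are no part of the job. What is shaped like the bracket but brown, pink or red is not meant.

How it is judged:
By the outcome, as a careful person would: the job done as asked, in the order asked, and still so for the second after the job is handed in, with the robot touching nothing.
It also fails if it takes over 48 s, if anything falls off the work surface, if the arm or the gripper's body presses on something with over 40 N, if the wrist force passes 120 N, or if a joint passes its speed limit or range.

## Robot

A 6-joint arm with a two-finger parallel gripper is mounted at the origin on the work surface. World frame = base frame: x ahead of the robot, y to its left, z up, the work surface at z = 0. Lengths are in m, angles in rad, forces in N, time in s.
With the tool pointing down it reaches from about 0.3 to 0.875 m from the base axis. Payload 6.4 kg.
Tool frame: the origin (TCP) lies midway between the tips of the shut fingers; the grasp point (between the pads) lies 19 mm behind it (ctrl.pinch_z is the distance from the TCP to the grasp point, in m); z points along the fingers, y is the line along which they close (so a half turn about z gives the same grasp; the last joint's range is limited). The gripper opens to 85 mm and grips with 20 to 120 N. Pads are 22 mm wide; open, the fingers measure 114 mm over their backs; the gripper's body (76 mm by 85 mm) begins 54 mm behind the grasp point. The pads swing forward as they close: fully open they stand 13 mm farther back than shut.
Start: joints at [1.068, 0.181, 1.607, -0, 1.354, -0.206], TCP at [0.168, 0.55, 0.198] pointing down, gripper open.
Joint ranges: [-2.99, 2.99], [-0.89, 2.07], [0.3, 2.58], [-1.14, 4.28], [0, 2.63], [-3.12, 3.12]. Speed limits (rad/s): [2.57, 2.57, 3.01, 3.14, 3.14, 3.14].

## Interface

Orientations are given as a unit quaternion [w, x, y, z].
In Python, from bench import ctrl gives the robot as it stands.
- The arm moves only by the tool apply_moves, never from a script. Its argument "moves" is a list of rows, each an object with "jaw": the opening, from 0 (shut) to 1 (fully open); "offset": the shift along the tool's x, y, z in mm, a list of three; "rot": the turn, a rotation vector about the tool's x, y, z in degrees, a list of three. In form: [{"jaw": jaw, "offset": [dx, dy, dz], "rot": [ax, ay, az]}, ...]. A call has exactly 5 rows; each row shifts and turns the commanded pose from where the row before left it, along the tool's axes as they then stand; what a row does not reach is not made up. A row lasts 1/8 s, in which the tool goes at most 62.5 mm and 10.7 degrees, less where a joint would pass 70% of its speed; a pose out of reach is approached as far as the arm can. A call is refused whole if a number of a shift passes 62.5 or a number of a turn 10.7, either way. A call with a gripper value outside its range is refused whole. The fingers move at their own pace and stop on an object; the grip force is fixed at half the most. Time passes only in rows, so rows that do not move let the fingers close, or fill a call up. It gives the time, the measured TCP pose, the force, the opening and the grip force at its end, in the units of the state.
- ctrl.get_obs(): the state, without advancing time (a new reading comes with each control period).
- ctrl.camera(name): name is "scene" or "top" or "wrist"; returns (picture, depth): 400x640x3 uint8, red, green, blue; 400x640 float32, m along the optical axis (not along the pixel's ray), 0 where there is no reading.
- ctrl.camera_params(name): a dict with "K" (3x3 intrinsics, pixels), "cam_to_world" (4x4, takes a point from camera to world coordinates); the wrist camera has in their place "mount" (4x4, takes a point from camera to tool coordinates, whose origin is the TCP and whose axes are the flange's). Camera axes: x right, y down, z forward; pixel columns grow to the right and rows downward; lengths in m; the calibration is good to about 2 mm. A picture is of the moment at which its call begins: read the wrist's pose just before it. camera_params takes no time and is no camera call.
- ctrl.hand_in(): hands the job in; it is judged then, once.
Trained networks look in the newest picture that a camera, given by its name, has taken for a name from the list of things; names that differ only in an ending like _2 or _b are one class to them, and where a whole thing is asked for, a point or a joint stands for the part that bears it (a point fixed in the world has none). Each returns a list of dicts, best first, with "score" (0 to 1); they miss things now and then, are a little off and sometimes report something else, mostly with a low value. They report only what shows in the picture. A call takes as long as a camera call. They do not tell look-alikes from the thing itself.
- ctrl.outline_of(camera, target): "region" (400x640 bool, what is visible of it) and "position" ([column, row] in pixels, amid what is visible of it).
The state is a dict: "time_s": time; "q": joint angles; "dq": joint speeds; "joint_efforts": joint torques, N m; "eef_pos": TCP position; "eef_rot": TCP orientation; "wrist_force": force on the tool from outside, world axes, zero at the start; "torque": the same for the moment, N m; "opening": opening from 0.0 (shut) to 1.0 (fully open); "grasp_force": force on a finger pad.
Only numpy, scipy, OpenCV 4.12 (cv2) and the standard library are available. Lean on these libraries where they do the work, as an engineer would, in place of code of your own. Each camera call takes 0.05 s, during which the arm holds its last target. There are 200 camera calls.

## Working session

There is one attempt and no reset: what is moved stays moved. The work goes in short steps, Python scripts to look and compute and a tool call to move; the robot and the scene stay as the last step left them, time stands still between calls to the robot, and variables do not carry over. Pictures are saved under pics/ and viewed, at most 10 in all, crops included, and the job is handed in when it is done.

Besides the shell and the picture viewer there is one more tool, called after "Request:" by a JSON object that holds its "api" and its "payload". apply_moves: Moves the arm, as the interface text tells. Its arguments: {"type":"object","properties":{"moves":{"type":"array"}},"required":["moves"]}

```bash
ls; mkdir -p pics
cat > h.py <<'E'
import numpy as np,cv2
from scipy.spatial.transform import Rotation as R
from bench import ctrl
def rot(q): return R.from_quat([q[1],q[2],q[3],q[0]])
def T():
    o=ctrl.get_obs(); M=np.eye(4); M[:3,:3]=rot(o['eef_rot']).as_matrix(); M[:3,3]=o['eef_pos']; return M
def shot(n,fn=None):
    M=T(); im,d=ctrl.camera(n); p=ctrl.camera_params(n)
    C=M@np.array(p['mount']) if n=='wrist' else np.array(p['cam_to_world'])
    if fn: cv2.imwrite('pics/'+fn,im[:,:,::-1])
    return im,d,np.array(p['K']),C
def cloud(d,K,C):
    v,u=np.mgrid[0:400,0:640]
    P=np.stack([(u-K[0,2])/K[0,0]*d,(v-K[1,2])/K[1,1]*d,d,np.ones_like(d)],-1)
    return (P@C.T)[...,:3]
E
python3 - <<'E'
from h import *
for n in ['top','scene']:
    im,d,K,C=shot(n,n+'0.png'); X=cloud(d,K,C); np.savez(n+'.npz',im=im,d=d,X=X,K=K,C=C)
    for t in ['bracket','hook_mid','hole_a','panel','tray','bottle','dumbbell','collar']:
        for r in ctrl.outline_of(n,t)[:3]:
            m=r['region']&(d>0); print(n,t,round(r['score'],2),np.round(r['position']),m.sum(),np.round(np.median(X[m],0),3) if m.any() else '')
o=ctrl.get_obs();print(o['time_s'],o['eef_rot'],o['wrist_force'],ctrl.pinch_z)
a=cv2.imread('pics/top0.png');b=cv2.imread('pics/scene0.png')
cv2.imwrite('pics/both.png',cv2.resize(np.vstack([a,b]),(480,600)))
E
```

```text
pics
top bracket 0.98 [236. 202.] 1867 [0.608 0.239 0.117]
top bracket 0.85 [141. 207.] 1935 [0.61  0.515 0.065]
top bracket 0.76 [209. 290.] 2109 [0.386 0.328 0.065]
top hook_mid 0.96 [235. 202.] 1954 [0.609 0.239 0.118]
top hook_mid 0.7 [142. 211.] 2044 [0.611 0.517 0.065]
top hook_mid 0.6 [261. 128.] 1694 [0.836 0.183 0.065]
top hole_a 0.84 [265. 127.] 1742 [0.838 0.18  0.065]
top hole_a 0.75 [144. 208.] 1882 [0.61  0.517 0.065]
top hole_a 0.7 [207. 286.] 2043 [0.384 0.328 0.065]
top panel 0.8 [258. 192.] 7414 [0.619 0.189 0.11 ]
top tray 0.92 [415. 242.] 5148 [ 0.5   -0.232  0.006]
top bottle 0.97 [354. 138.] 733 [ 0.773 -0.066  0.127]
top bottle 0.4 [235. 203.] 2035 [0.61  0.24  0.119]
top dumbbell 0.72 [489. 205.] 1071 [ 0.593 -0.433  0.044]
top collar 0.82 [304. 296.] 305 [0.386 0.069 0.03 ]
scene bracket 0.85 [342. 288.] 2048 [0.845 0.18  0.065]
scene bracket 0.78 [397. 219.] 442 [0.6   0.242 0.139]
scene bracket 0.73 [443. 201.] 969 [0.392 0.33  0.066]
scene hook_mid 0.91 [343. 290.] 2002 [0.846 0.18  0.065]
scene hook_mid 0.84 [496. 264.] 1675 [0.616 0.512 0.066]
scene hook_mid 0.78 [444. 204.] 1072 [0.39  0.326 0.066]
scene hole_a 0.97 [344. 289.] 1969 [0.846 0.182 0.065]
scene hole_a 0.92 [444. 205.] 1049 [0.39  0.325 0.066]
scene hole_a 0.89 [494. 268.] 1754 [0.613 0.513 0.066]
scene panel 0.97 [366. 224.] 1798 [0.681 0.165 0.064]
scene panel 0.42 [195. 194.] 712 [ 0.608 -0.431  0.039]
scene tray 0.89 [266. 191.] 2465 [ 0.496 -0.239  0.008]
scene bottle 0.61 [260. 245.] 1422 [ 0.81  -0.061  0.095]
scene dumbbell 0.91 [197. 193.] 724 [ 0.608 -0.431  0.039]
scene collar 0.79 [360. 198.] 367 [0.405 0.066 0.022]
scene collar 0.65 [398. 220.] 454 [0.601 0.242 0.139]
0.9 [-2.00016643e-06  1.47868626e-01  9.89007011e-01  3.09175107e-05] [-0.61294802 -1.20578974 -1.33846548] 0.0187
```

View pics/both.png

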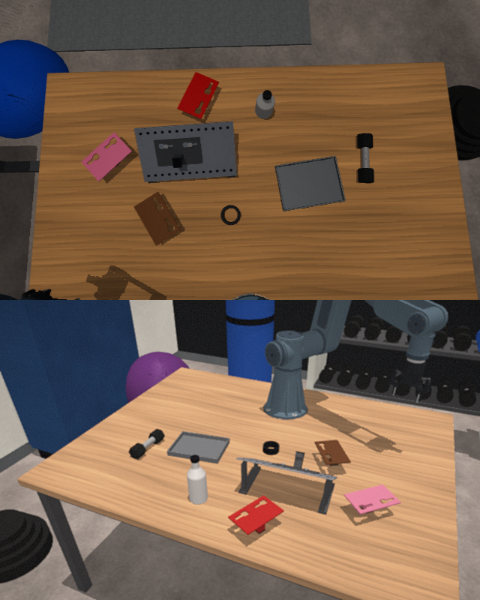

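Run:
```python
from h import *
z=np.load('top.npz'); im,X,d=z['im'],z['X'],z['d']
cv2.imwrite('pics/crop.png',cv2.resize(im[140:250,180:340,::-1],(800,550),interpolation=cv2.INTER_CUBIC))
r=ctrl  
# panel plane: fit using points in box
m=(d>0)&(abs(X[...,0]-.62)<.14)&(abs(X[...,1]-.19)<.22)&(X[...,2]>.045)&(X[...,2]<.18)
P=X[m]; rng=np.random.default_rng(0); best=0
for i in range(400):
    a=P[rng.choice(len(P),3,False)]; n=np.cross(a[1]-a[0],a[2]-a[0]); n/=np.linalg.norm(n)+1e-9; n*=np.sign(n[2])
    if n[2]>.95: continue
    k=abs((P-a[0])@n)<.002
    if k.sum()>best: best=k.sum(); bn,bk=n,k
for _ in range(3):
    c=P[bk].mean(0); n=np.linalg.svd(P[bk]-c,full_matrices=False)[2][2]; n*=np.sign(n[2]); bk=abs((P-c)@n)<.003
print(len(P),bk.sum(),n,np.degrees(np.arccos(n[2])),c)
h=(X-c)@n
print(np.histogram(h[m],np.arange(-.01,.09,.004)))
yaw=np.arctan2(-n[1],-n[0]); print('yaw',np.degrees(yaw))
ex=np.array([np.cos(yaw)*n[2],np.sin(yaw)*n[2],np.sqrt(1-n[2]**2)]); ey=np.cross(n,ex)
for lo,hi in [(-.003,.003),(.005,.013),(.012,.02),(.055,.075)]:
    k=m&(h>lo)&(h<hi); q=X[k]-c; s=np.stack([q@ex,q@ey],1)
    print(lo,hi,k.sum(),np.percentile(s,[1,5,50,95,99],axis=0).round(4).tolist())
```

```text
9251 6374 [-0.57303594 -0.02737777  0.81907281] 35.00791385350345 [0.61473282 0.20699434 0.10938314]
(array([  25, 1358, 4834, 2182,  522,   66,   15,    6,    5,    2,    4,
          1,    6,    4,    8,    9,    8,   37,  105,   15,    0,    0,
          0,    0]), array([-0.01 , -0.006, -0.002,  0.002,  0.006,  0.01 ,  0.014,  0.018,
        0.022,  0.026,  0.03 ,  0.034,  0.038,  0.042,  0.046,  0.05 ,
        0.054,  0.058,  0.062,  0.066,  0.07 ,  0.074,  0.078,  0.082,
        0.086]))
yaw 2.7353234109856888
-0.003 0.003 6374 [[-0.1076, -0.1602], [-0.0992, -0.1492], [0.0041, -0.0121], [0.0928, 0.1625], [0.0989, 0.1736]]
0.005 0.013 933 [[-0.0879, -0.115], [-0.0446, -0.0419], [0.0057, 0.029], [0.0513, 0.1097], [0.0813, 0.1302]]
0.012 0.02 46 [[-0.0192, -0.0151], [-0.0137, -0.0125], [0.0253, 0.0344], [0.0351, 0.0803], [0.0364, 0.0815]]
0.055 0.075 163 [[-0.0297, 0.0214], [-0.0273, 0.022], [-0.0095, 0.0355], [0.0065, 0.0487], [0.0072, 0.0495]]
```

The top picture shows four bracket shapes: dark grey on the panel (236,202), pink (141,207), brown (209,290) and red (263,128). Only the dark one hangs on the panel and is steel-coloured, so it fits. I'll confirm it in the crop.

View pics/crop.png

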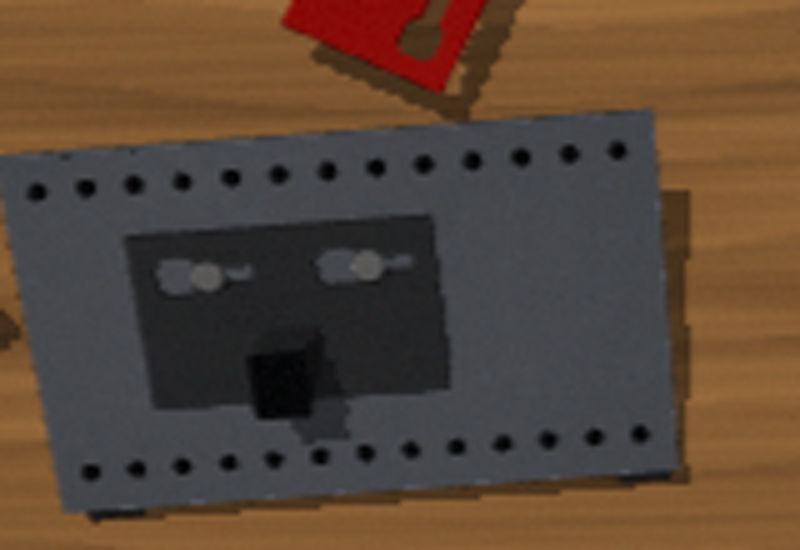

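The crop confirms it: a dark grey bracket on the panel, hook at crop (280,385), stud heads at (207,277) and (367,266), wide holes to the left (+y) of them. Next I'll work out the panel frame and the standoff pose.

```bash
cat >> h.py <<'E'
def plan(Rt,pt,n,M=None):
    """rows from the present pose to (Rt,pt); rounded; returns reached pose"""
    from scipy.spatial.transform import Slerp
    M=T() if M is None else M; R0=R.from_matrix(M[:3,:3]); p0=M[:3,3]
    S=Slerp([0,1],R.concatenate([R0,R.from_matrix(Rt)])); rows=[]; Rc,pc=R0,p0
    for i in range(1,n+1):
        off=np.round(Rc.inv().apply(p0+(pt-p0)*i/n-pc)*1e3,0); rv=np.round((Rc.inv()*S(i/n)).as_rotvec(degrees=True),1)
        pc=pc+Rc.apply(off/1e3); Rc=Rc*R.from_rotvec(rv,degrees=True); rows.append((off.tolist(),rv.tolist()))
    for r in rows: print(r)
    print('end',pc.round(4)); Q=np.eye(4); Q[:3,:3]=Rc.as_matrix(); Q[:3,3]=pc; return Q
def ray(uv,K,C,n,c,h):
    v=C[:3,:3]@np.linalg.solve(K,[uv[0],uv[1],1]); o=C[:3,3]; return o+v*((h-(o-c)@n)/(v@n))
E
python3 - <<'E'
from h import *
z=np.load('top.npz'); X,d,K,C=z['X'],z['d'],z['K'],z['C']
poly=np.array([(10,170),(650,120),(670,460),(75,500)])/5+[180,140]
br=np.array([(112,225),(442,203),(462,445),(140,425)])/5+[180,140]
m=np.zeros((400,640),np.uint8); cv2.fillPoly(m,[poly.astype(int)],1); cv2.fillPoly(m,[br.astype(int)],0); m=(m>0)&(d>0)
P=X[m]; k=np.ones(len(P),bool)
for _ in range(5):
    c=P[k].mean(0); n=np.linalg.svd(P[k]-c,full_matrices=False)[2][2]; n*=np.sign(n[2]); k=abs((P-c)@n)<.004
print(k.sum(),n,np.degrees(np.arccos(n[2])),c)
f=lambda u,v,h: ray(np.array([u,v])/5+[180,140],K,C,n,c,h)
for a,b in [((38,191),(618,150)),((92,472),(640,434))]:
    q=f(*b,0)-f(*a,0); print('len',np.linalg.norm(q),'yaw',np.degrees(np.arctan2(q[0],-q[1])),q[2])
yaw=None
q=(f(38,191,0)-f(618,150,0))+(f(92,472,0)-f(640,434,0)); ey=np.array([q[0],q[1],0]); ey/=np.linalg.norm(ey)
t=np.radians(35); ex=np.array([ey[1]*np.cos(t),-ey[0]*np.cos(t),np.sin(t)]); n2=np.cross(ex,ey); print('n2',n2)
pc=np.mean([f(*p,.007) for p in [(125,237),(432,215),(450,388),(153,408)]],0)
print('plate sizes',[np.round(((f(*p,.007)-c)@ex,(f(*p,.007)-c)@ey),4) for p in [(125,237),(432,215),(450,388),(153,408)]])
for p in [(207,277),(367,266)]: g=f(*p,.012); print('stud rel plate centre',((g-pc)@ex).round(4),((g-pc)@ey).round(4))
hook=pc+ex*-.018+n2*(.028); print('platecentre',pc,'hook',hook)
k=(d>0)&((X-c)@n2>.056)&((X-c)@n2<.075)&(np.linalg.norm(X-hook,axis=-1)<.07); print('hook top',np.mean(X[k],0),((X[k].mean(0)-hook)@np.stack([ex,ey,n2],1)).round(4))
np.savez('pan.npz',ex=ex,ey=ey,n=n2,c=c,hook=hook)
Rt=np.stack([-ex,ey,-n2],1); Rt[:,0]=np.cross(Rt[:,1],Rt[:,2])
g=hook+n2*(.12-.019); print('g',g)
M=T(); M[2,3]+=0
Q=plan(Rt,g+np.array([0,0,.0]),10)
E
```

```text
5134 [-0.57348828 -0.02701465  0.81876822] 35.0383227089501 [0.61553882 0.19180763 0.10923496]
len 0.2999821429853469 yaw 2.6544068099042875 -0.00015626960749659524
len 0.2996479195661499 yaw 2.6155775232511473 -0.0002984896926025993
n2 [-0.57296998 -0.02636918  0.81915204]
plate sizes [array([0.0521, 0.1279]), array([ 0.0523, -0.0315]), array([-0.048 , -0.0304]), array([-0.0475,  0.129 ])]
stud rel plate centre 0.0263 0.0393
stud rel plate centre 0.0262 -0.0441
platecentre [0.61109821 0.24043057 0.11627833] hook [0.5803259  0.23901437 0.12889021]
hook top [0.56887998 0.24011572 0.15566496] [0.006  0.0016 0.0285]
g [0.52245593 0.23635108 0.21162457]
([-43.0, -20.0, -1.0], [-0.6, -3.5, -1.9])
([-42.0, -21.0, 1.0], [-0.6, -3.4, -1.9])
([-42.0, -22.0, 3.0], [-0.6, -3.5, -1.9])
([-40.0, -24.0, 6.0], [-0.6, -3.5, -1.9])
([-40.0, -25.0, 8.0], [-0.6, -3.4, -1.9])
([-38.0, -27.0, 9.0], [-0.6, -3.5, -1.9])
([-36.0, -28.0, 12.0], [-0.6, -3.5, -1.9])
([-35.0, -29.0, 14.0], [-0.6, -3.4, -1.9])
([-32.0, -31.0, 15.0], [-0.6, -3.5, -1.9])
([-31.0, -31.0, 17.0], [-0.6, -3.5, -1.9])
end [0.5224 0.2368 0.2117]
```

Request:
{"api": "apply_moves", "payload": {"moves": [{"jaw": 1, "offset": [-43, -20, -1], "rot": [-0.6, -3.5, -1.9]}, {"jaw": 1, "offset": [-42, -21, 1], "rot": [-0.6, -3.4, -1.9]}, {"jaw": 1, "offset": [-42, -22, 3], "rot": [-0.6, -3.5, -1.9]}, {"jaw": 1, "offset": [-40, -24, 6], "rot": [-0.6, -3.5, -1.9]}, {"jaw": 1, "offset": [-40, -25, 8], "rot": [-0.6, -3.4, -1.9]}]}}

```text
time_s: 1.52
eef_pos: [0.3466, 0.3924, 0.205]
eef_rot: [0.154, 0.063, 0.986, 0.004]
wrist_force: [0.3, 0.0, 1.4]
opening: 0.996
grasp_force: 0.0
```

Request:
{"api": "apply_moves", "payload": {"moves": [{"jaw": 1, "offset": [-38, -27, 9], "rot": [-0.6, -3.5, -1.9]}, {"jaw": 1, "offset": [-36, -28, 12], "rot": [-0.6, -3.5, -1.9]}, {"jaw": 1, "offset": [-35, -29, 14], "rot": [-0.6, -3.4, -1.9]}, {"jaw": 1, "offset": [-32, -31, 15], "rot": [-0.6, -3.5, -1.9]}, {"jaw": 1, "offset": [-31, -31, 17], "rot": [-0.6, -3.5, -1.9]}]}}

```text
time_s: 2.15
eef_pos: [0.5234, 0.2357, 0.2123]
eef_rot: [0.302, -0.022, 0.953, 0.007]
wrist_force: [0.7, 1.3, -0.8]
opening: 1.001
grasp_force: 0.0
```

Run:
```python
from h import *
im,d,K,C=shot('wrist','w1.png'); np.savez('w1.npz',im=im,d=d,X=cloud(d,K,C),K=K,C=C,M=T())
z=np.load('pan.npz'); Rt=np.stack([-z['ex'],z['ey'],-z['n']],1); o=ctrl.get_obs()
M=T(); print(o['time_s'],M[:3,3],o['wrist_force'],o['opening'],R.from_matrix(M[:3,:3].T@Rt).as_rotvec(degrees=True),'to hook(tool)',M[:3,:3].T@(z['hook']-M[:3,3]))
print(ctrl.camera_params('wrist')['mount'])
```

```text
2.2 [0.52548897 0.23246442 0.21172004] [ 1.3642788  -2.66669302 -1.09012363] 0.9966151893369772 [-0.159535    0.3210703   0.10084133] to hook(tool) [0.00294013 0.00430354 0.09941633]
[[ 2.22771951e-04 -9.51911186e-01 -3.06374027e-01  7.77054628e-02]
 [ 9.99999956e-01  2.72787881e-04 -1.20434147e-04  5.58455527e-04]
 [ 1.98217733e-04 -3.06373987e-01  9.51911204e-01 -1.75379115e-01]
 [ 0.00000000e+00  0.00000000e+00  0.00000000e+00  1.00000000e+00]]
```

View pics/w1.png

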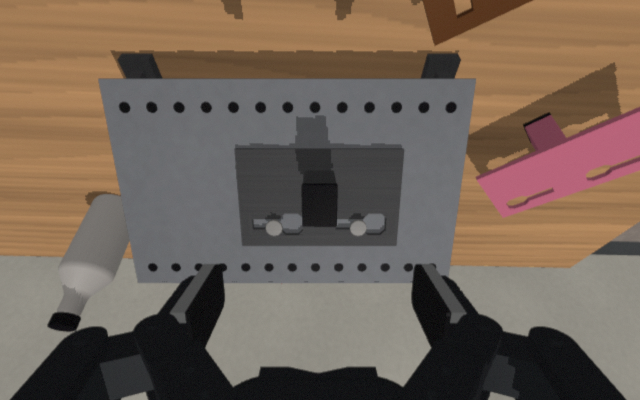

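The wrist view shows the dark bracket: hook top at columns 302–337, rows 182–226, stud heads at (274,228) and (358,228), and wide holes to their right, which is +y.

Run:
```python
from h import *
z=np.load('w1.npz');p=np.load('pan.npz'); d,K=z['d'],z['K']; mt=np.array(ctrl.camera_params('wrist')['mount'])
M=T(); print(M[:3,3],K[0],ctrl.get_obs()['dq'])
X=cloud(d,K,mt) # tool coords
def box(u0,u1,v0,v1): 
    q=X[v0:v1,u0:u1].reshape(-1,3); return np.median(q,0).round(4)
print('hooktop',box(308,332,190,215),'plate',box(250,290,165,205),box(350,390,165,205),'heads',box(271,277,225,231),box(355,361,225,231))
for u,v in [(302,183),(337,183)]: print(X[v+4,u+(2 if u<320 else -3)].round(4))
pl=[X[150:240,238+2:403-2]]
for uv in [(236,150),(403,148),(397,245),(243,245),(274,228),(358,228),(290,224),(374,223)]:
    print(uv,ray(uv,K,mt,np.array([0,0,-1.]),np.array([0,0,box(250,290,165,205)[2]]),0 if uv[1]!=228 else .007).round(4))
Q=M[:3,:3].T@(p['hook']-M[:3,3]); print('hook',Q)
```

```text
[0.52548897 0.23246442 0.21172004] [325.65298649   0.         317.6615774 ] [ 7.88368259e-02  1.48569959e-04 -1.69249261e-02 -2.96933240e-02
  1.38771452e-01  2.05916527e-01]
hooktop [-0.0008  0.002   0.0733] plate [-0.0014 -0.0463  0.1324] [-0.0013  0.0509  0.1323] heads [-0.0439 -0.0434  0.1252] [-0.0437  0.0402  0.1257]
[ 0.0116 -0.0103  0.0733]
[0.0118 0.0134 0.0727]
(236, 150) [ 0.0319 -0.0765  0.1324]
(403, 148) [0.0338 0.0808 0.1324]
(397, 245) [-0.0661  0.0826  0.1324]
(243, 245) [-0.0662 -0.0767  0.1324]
(274, 228) [-0.0444 -0.0429  0.1254]
(358, 228) [-0.0444  0.0406  0.1254]
(290, 224) [-0.0429 -0.0275  0.1324]
(374, 223) [-0.0417  0.0575  0.1324]
hook [0.00294013 0.00430354 0.09941633]
```

Request:
{"api": "apply_moves", "payload": {"moves": [{"jaw": 1, "offset": [1, 2, 30], "rot": [0, 0, 0]}, {"jaw": 1, "offset": [1, 1, 30], "rot": [0, 0, 0]}, {"jaw": 1, "offset": [0, 0, 30], "rot": [0, 0, 0]}, {"jaw": 1, "offset": [0, 0, 20], "rot": [0, 0, 0]}, {"jaw": 1, "offset": [0, 0, 8], "rot": [0, 0, 0]}]}}

```text
time_s: 2.82
eef_pos: [0.5881, 0.2425, 0.1126]
eef_rot: [0.3, -0.022, 0.954, 0.007]
wrist_force: [-0.5, 0.5, 0.4]
opening: 1.002
grasp_force: 0.0
```

Run:
```python
from h import *
im,d,K,C=shot('wrist','w2.png'); mt=np.array(ctrl.camera_params('wrist')['mount']); X=cloud(d,K,mt); o=ctrl.get_obs()
p=np.load('pan.npz'); M=T(); print(o['time_s'],M[:3,3],o['wrist_force'],M[:3,:3].T@(p['hook']-M[:3,3]))
m=(X[...,2]>-.06)&(X[...,2]<-.02)&(abs(X[...,1])<.03)&(abs(X[...,0])<.04)&(d>0); print(m.sum(),X[m].mean(0),X[m].min(0),X[m].max(0))
```

```text
2.875 [0.58822798 0.24244064 0.11248473] [-0.35874716 -0.56009043 -0.63665202] [-0.00279774 -0.00307187 -0.01805708]
5341 [-0.00341279 -0.00207152 -0.04277571] [-0.02618547 -0.01645828 -0.04756304] [ 0.01086589  0.01222632 -0.02000036]
```

View pics/w2.png

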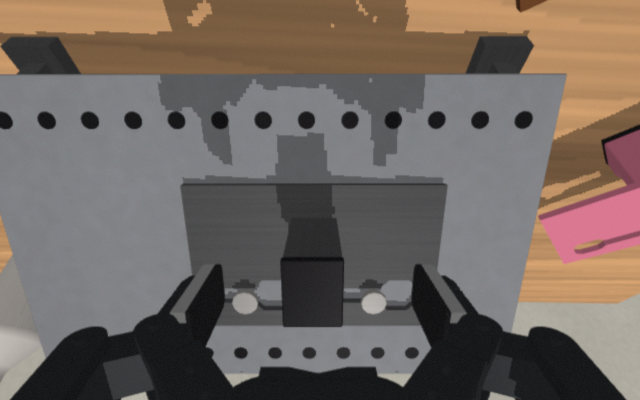

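The hook stands between the open pads, at columns 282–343 with its top face in rows 258–326, and the fingers are clear of the studs. I'll close the gripper.

Request:
{"api": "apply_moves", "payload": {"moves": [{"jaw": 0.6, "offset": [-1, -2, 0], "rot": [0, 0, 0]}, {"jaw": 0, "offset": [0, 0, 0], "rot": [0, 0, 0]}, {"jaw": 0, "offset": [0, 0, 0], "rot": [0, 0, 0]}, {"jaw": 0, "offset": [0, 0, 0], "rot": [0, 0, 0]}, {"jaw": 0, "offset": [0, 0, 0], "rot": [0, 0, 0]}]}}

```text
time_s: 3.5
eef_pos: [0.5892, 0.2406, 0.1155]
eef_rot: [0.301, -0.022, 0.953, 0.007]
wrist_force: [-5.6, -4.0, 6.4]
opening: 0.313
grasp_force: 59.4
```

Request:
{"api": "apply_moves", "payload": {"moves": [{"jaw": 0, "offset": [-1.5, 0, 0], "rot": [0, 0, 0]}, {"jaw": 0, "offset": [0, -5, 0], "rot": [0, 0, 0]}, {"jaw": 0, "offset": [0, -6, 0], "rot": [0, 0, 0]}, {"jaw": 0, "offset": [0, -6, 0], "rot": [0, 0, 0]}, {"jaw": 0, "offset": [0, 0, 0], "rot": [0, 0, 0]}]}}

```text
time_s: 4.12
eef_pos: [0.5902, 0.2251, 0.1158]
eef_rot: [0.301, -0.022, 0.953, 0.008]
wrist_force: [-8.9, 5.6, 4.5]
opening: 0.313
grasp_force: 59.5
```

Run:
```python
from h import *
im,d,K,C=shot('wrist'); o=ctrl.get_obs()
cv2.imwrite('pics/w3.png',cv2.resize(im[180:340,150:470,::-1],(800,400),interpolation=cv2.INTER_CUBIC)); np.savez('w3.npz',im=im,d=d,K=K)
p=np.load('pan.npz');M=T(); print(o['time_s'],M[:3,3],o['wrist_force'],'in panel axes',np.stack([p['ex'],p['ey'],p['n']])@o['wrist_force'],np.stack([p['ex'],p['ey'],p['n']])@(M[:3,3]-p['hook']))
```

```text
4.175 [0.59022089 0.22511334 0.11576631] [-9.50354618  4.34678349  6.10449504] in panel axes [-4.11152768  4.77909658 10.3311351 ] [ 4.58681032e-05 -1.43412375e-02 -1.60534412e-02]
```

View pics/w3.png

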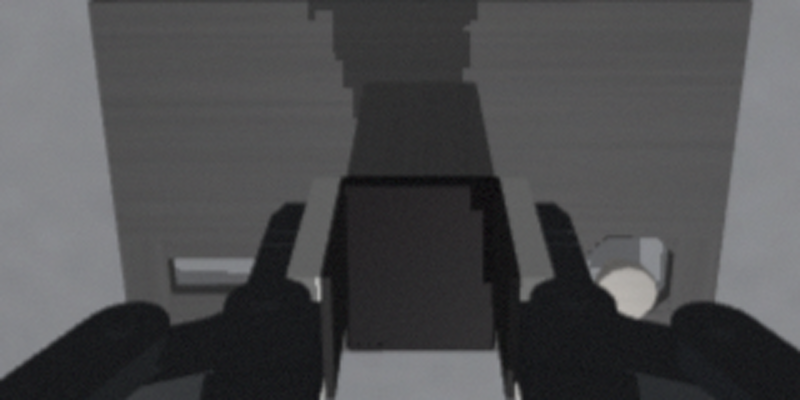

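The view shows the right stud head inside the wide hole, at crop (628,293) with the hole's right wall at 668. I'll check the numbers.

Run:
```python
from h import *
z=np.load('w3.npz'); d,K,im=z['d'],z['K'],z['im']; mt=np.array(ctrl.camera_params('wrist')['mount']); X=cloud(d,K,mt)
u=lambda a,b:(150+a/2.5,180+b/2.5)
def box(a,b,c,e):
    q=X[int(180+c/2.5):int(180+e/2.5),int(150+a/2.5):int(150+b/2.5)].reshape(-1,3); return np.median(q,0).round(4)
pl=box(150,280,60,180)[2]; pr=box(550,690,60,180)[2]; print('plate z',pl,pr)
g=(im[290:306,385:420].mean(2)>150); ys,xs=np.nonzero(g); zh=np.median(X[290:306,385:420][g],0); print('head',xs.min()+385,xs.max()+385,zh)
f=lambda a,b,zz: ray(u(a,b),K,mt,np.array([0,0,-1.]),np.array([0,0,zz]),0).round(4)
print('head c',f(628,293,zh[2]),'edges',f(598,293,zh[2]),f(659,293,zh[2]),'hole right',f(670,275,pr),'hole top',f(635,237,pr),'slot left',f(168,275,pl),'slot lower-x edge',f(210,257,pl),f(210,290,pl),'corners TL TR',f(90,3,pl),f(752,3,pr),'right edge @275',f(718,275,pr),f(125,275,pl))
```

```text
plate z 0.0152 0.0153
head 390 411 [-0.04452025  0.05578377  0.00835629]
head c [-0.0455  0.0551  0.0084] edges [-0.0455  0.0473  0.0084] [-0.0455  0.0632  0.0084] hole right [-0.0445  0.068   0.0153] hole top [-0.033   0.0577  0.0153] slot left [-0.0445 -0.067   0.0152] slot lower-x edge [-0.039  -0.0552  0.0152] [-0.0492 -0.056   0.0152] corners TL TR [ 0.0306 -0.0786  0.0152] [0.0306 0.0806 0.0153] right edge @275 [-0.0445  0.0809  0.0153] [-0.0445 -0.0785  0.0152]
```

Request:
{"api": "apply_moves", "payload": {"moves": [{"jaw": 0, "offset": [-0.5, -1.5, 0], "rot": [0, 0, 0]}, {"jaw": 0, "offset": [0, 0, 0], "rot": [0, 0, 0]}, {"jaw": 0, "offset": [0, 0, -2], "rot": [0, 0, 0]}, {"jaw": 0, "offset": [0, 0, -2], "rot": [0, 0, 0]}, {"jaw": 0, "offset": [0, 0, -2], "rot": [0, 0, 0]}]}}

```text
time_s: 4.8
eef_pos: [0.5873, 0.2217, 0.1195]
eef_rot: [0.3, -0.022, 0.954, 0.007]
wrist_force: [0.5, -0.7, -6.4]
opening: 0.313
grasp_force: 59.3
```

Run:
```python
from h import *
o=ctrl.get_obs();p=np.load('pan.npz');M=T();A=np.stack([p['ex'],p['ey'],p['n']]); print(A@o['wrist_force'],A@(M[:3,3]-p['hook']),o['torque'])
```

```text
[-3.337323   -0.72919588 -5.51596646] [-0.00037323 -0.0175924  -0.01121618] [-0.1196071   1.15669333  0.05636636]
```

Request:
{"api": "apply_moves", "payload": {"moves": [{"jaw": 0, "offset": [0, 0, -3], "rot": [0, 0, 0]}, {"jaw": 0, "offset": [0, 0, -4], "rot": [0, 0, 0]}, {"jaw": 0, "offset": [0, 0, -5], "rot": [0, 0, 0]}, {"jaw": 0, "offset": [0, 0, -8], "rot": [0, 0, 0]}, {"jaw": 0, "offset": [0, 0, -10], "rot": [0, 0, 0]}]}}

```text
time_s: 5.42
eef_pos: [0.5706, 0.2214, 0.1456]
eef_rot: [0.301, -0.022, 0.953, 0.007]
wrist_force: [0.1, 1.5, -7.3]
opening: 0.309
grasp_force: 59.5
```

Run:
```python
from h import *
o=ctrl.get_obs();p=np.load('pan.npz');M=T();A=np.stack([p['ex'],p['ey'],p['n']]); print(A@o['wrist_force'],A@(M[:3,3]-p['hook']),o['torque'],o['opening'])
# tray
im,d,K,C=shot('top'); X=cloud(d,K,C); z=np.load('top.npz'); r=[q for q in ctrl.outline_of('top','tray')][0]; print(r['score'],r['position'])
m=r['region'].astype(np.uint8)
c=max(cv2.findContours(m,0,2)[0],key=cv2.contourArea).reshape(-1,2)
W=np.array([ray(q,K,C,np.array([0,0,1.]),np.zeros(3),.024)[:2] for q in c],np.float32)*1e3
print('tray rect mm',cv2.minAreaRect(W), 'floor z',np.median(X[...,2][cv2.erode(m,np.ones((15,15)))>0]))
b=cv2.boxPoints(cv2.minAreaRect(c)); print(b)
cv2.imwrite('pics/top2.png',cv2.resize(im[120:290,200:500,::-1],(800,453),interpolation=cv2.INTER_CUBIC))
```

```text
[-4.0374161   1.45440976 -6.03652711] [ 0.00095559 -0.01711714  0.01970253] [-0.02051169  1.01218029 -0.00595324] 0.3089495784678152
0.64 [414.7, 242.6]
tray rect mm ((500.8135681152344, -226.8765869140625), (172.16189575195312, 236.09510803222656), 8.021430969238281) floor z 0.005797361183707439
[[364.35135 220.1081 ]
 [449.81082 205.86484]
 [460.10812 267.64862]
 [374.64865 281.89188]]
```

View pics/top2.png

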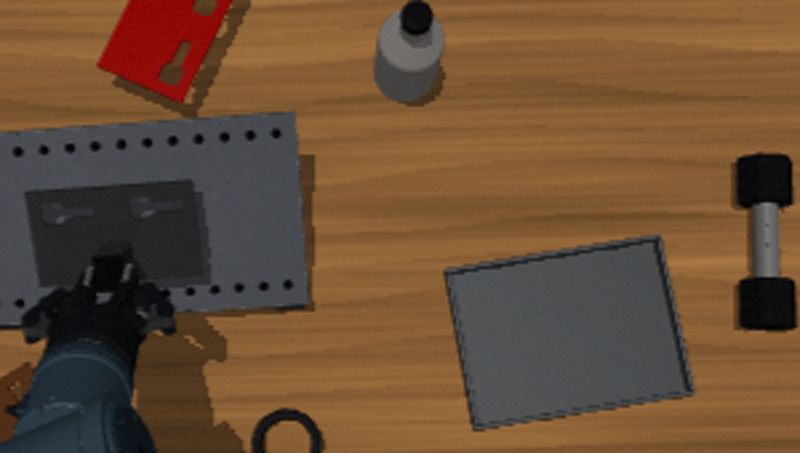

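The bracket is off: lifted 35 mm, with the force equal to its weight. The tray is at crop (568,333), centre (0.501, −0.227), yaw +8°. I'll plan the rise and transit.

Run:
```python
from h import *
M=T(); Q=plan(M[:3,:3],M[:3,3]+[-.02,0,.08],5)
a=np.radians(8); Rt=np.array([[-np.cos(a),-np.sin(a),0],[-np.sin(a),np.cos(a),0],[0,0,-1]]); print(np.linalg.det(Rt))
plan(Rt,np.array([.483,-.229,.17]),15,Q)
```

```text
([-6.0, 0.0, -15.0], [0.0, 0.0, -0.0])
([-6.0, 0.0, -16.0], [0.0, 0.0, 0.0])
([-6.0, 1.0, -15.0], [0.0, 0.0, 0.0])
([-6.0, -0.0, -16.0], [0.0, 0.0, 0.0])
([-6.0, -0.0, -15.0], [0.0, 0.0, 0.0])
end [0.5514 0.2218 0.227 ]
1.0
([7.0, -30.0, -0.0], [-0.1, 2.3, -0.3])
([7.0, -30.0, -0.0], [-0.1, 2.4, -0.4])
([8.0, -29.0, -0.0], [-0.1, 2.3, -0.3])
([7.0, -30.0, 0.0], [-0.1, 2.4, -0.4])
([8.0, -30.0, 1.0], [-0.1, 2.3, -0.3])
([8.0, -29.0, 1.0], [-0.1, 2.4, -0.4])
([8.0, -30.0, 1.0], [-0.1, 2.3, -0.3])
([8.0, -29.0, 1.0], [-0.2, 2.3, -0.4])
([8.0, -30.0, 2.0], [-0.1, 2.4, -0.3])
([8.0, -29.0, 2.0], [-0.1, 2.3, -0.4])
([9.0, -30.0, 2.0], [-0.1, 2.4, -0.3])
([8.0, -29.0, 3.0], [-0.1, 2.3, -0.4])
([9.0, -29.0, 3.0], [-0.1, 2.4, -0.3])
([9.0, -29.0, 3.0], [-0.1, 2.3, -0.4])
([8.0, -29.0, 4.0], [-0.1, 2.3, -0.3])
end [ 0.4832 -0.2285  0.1697]
```

Request:
{"api": "apply_moves", "payload": {"moves": [{"jaw": 0, "offset": [-6, 0, -15], "rot": [0, 0, 0]}, {"jaw": 0, "offset": [-6, 0, -16], "rot": [0, 0, 0]}, {"jaw": 0, "offset": [-6, 0, -15], "rot": [0, 0, 0]}, {"jaw": 0, "offset": [-6, 0, -16], "rot": [0, 0, 0]}, {"jaw": 0, "offset": [-6, 0, -15], "rot": [0, 0, 0]}]}}

```text
time_s: 6.15
eef_pos: [0.5511, 0.2205, 0.2259]
eef_rot: [0.301, -0.022, 0.953, 0.007]
wrist_force: [-0.4, -0.2, -6.6]
opening: 0.305
grasp_force: 60.4
```

Request:
{"api": "apply_moves", "payload": {"moves": [{"jaw": 0, "offset": [7, -30, 0], "rot": [-0.1, 2.3, -0.3]}, {"jaw": 0, "offset": [7, -30, 0], "rot": [-0.1, 2.4, -0.4]}, {"jaw": 0, "offset": [8, -29, 0], "rot": [-0.1, 2.3, -0.3]}, {"jaw": 0, "offset": [7, -30, 0], "rot": [-0.1, 2.4, -0.4]}, {"jaw": 0, "offset": [8, -30, 1], "rot": [-0.1, 2.3, -0.3]}]}}

```text
time_s: 6.78
eef_pos: [0.5286, 0.0688, 0.2068]
eef_rot: [0.202, -0.038, 0.979, 0.004]
wrist_force: [-0.3, -1.4, -6.7]
opening: 0.315
grasp_force: 60.4
```

Request:
{"api": "apply_moves", "payload": {"moves": [{"jaw": 0, "offset": [8, -29, 1], "rot": [-0.1, 2.4, -0.4]}, {"jaw": 0, "offset": [8, -30, 1], "rot": [-0.1, 2.3, -0.3]}, {"jaw": 0, "offset": [8, -29, 1], "rot": [-0.2, 2.3, -0.4]}, {"jaw": 0, "offset": [8, -30, 2], "rot": [-0.1, 2.4, -0.3]}, {"jaw": 0, "offset": [8, -29, 2], "rot": [-0.1, 2.3, -0.4]}]}}

```text
time_s: 7.4
eef_pos: [0.5063, -0.0814, 0.1884]
eef_rot: [0.102, -0.055, 0.993, 0.001]
wrist_force: [-0.0, 0.6, -6.7]
opening: 0.315
grasp_force: 60.4
```

Request:
{"api": "apply_moves", "payload": {"moves": [{"jaw": 0, "offset": [9, -30, 2], "rot": [-0.1, 2.4, -0.3]}, {"jaw": 0, "offset": [8, -29, 3], "rot": [-0.1, 2.3, -0.4]}, {"jaw": 0, "offset": [9, -29, 3], "rot": [-0.1, 2.4, -0.3]}, {"jaw": 0, "offset": [9, -29, 3], "rot": [-0.1, 2.3, -0.4]}, {"jaw": 0, "offset": [8, -29, 4], "rot": [-0.1, 2.3, -0.3]}]}}

```text
time_s: 8.02
eef_pos: [0.4836, -0.2316, 0.1689]
eef_rot: [-0.0, -0.07, 0.998, -0.002]
wrist_force: [0.7, -0.1, -6.6]
opening: 0.308
grasp_force: 60.4
```

Run:
```python
from h import *
im,d,K,C=shot('wrist','w4.png'); o=ctrl.get_obs(); M=T(); mt=np.array(ctrl.camera_params('wrist')['mount']); X=cloud(d,K,mt)
print(o['time_s'],M[:3,3],M[:3,:3].round(3).tolist(),o['wrist_force'],o['opening'])
m=(d>0)&(X[...,2]>.008)&(X[...,2]<.03)&(abs(X[...,1])<.08)&(X[...,0]<.032)&(X[...,0]>-.02)&(abs(X[...,1])>.03)
P=X[m]; c=P.mean(0); n=np.linalg.svd(P-c,full_matrices=False)[2][2]; n*=np.sign(n[2]); print(m.sum(),c,n,'world n',M[:3,:3]@-n,P.min(0),P.max(0),'z at hook',c[2]-n[:2]@(-c[:2])/n[2])
```

```text
8.075 [ 0.48332225 -0.23544223  0.16847768] [[-0.99, -0.138, -0.002], [-0.137, 0.99, -0.006], [0.003, -0.006, -1.0]] [-0.35343663 -3.76044539 -6.30320765] 0.310940249441015
12299 [0.00704563 0.00075549 0.014945  ] [0.01610056 0.00534564 0.99985609] world n [0.01883971 0.00317065 0.99981749] [-0.01999622 -0.07977315  0.01228116] [0.03199879 0.07999112 0.01747709] z at hook 0.015062496015493669
```

View pics/w4.png

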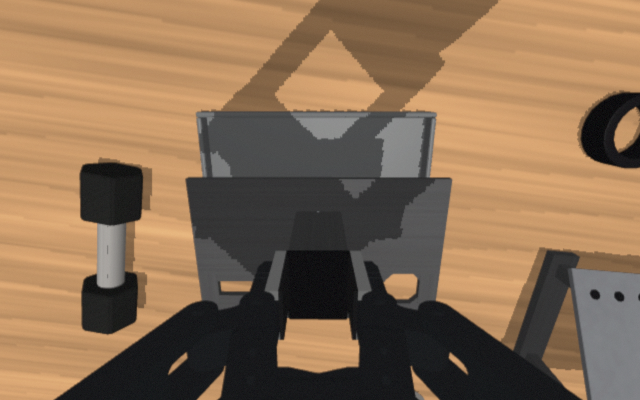

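The plate hangs level to about 1° over the tray. Plate columns are 187–452 and the tray's far wall spans columns 197–436, so it is centred in y. I'll lower it.

Request:
{"api": "apply_moves", "payload": {"moves": [{"jaw": 0, "offset": [0, 0, 15], "rot": [0, -1, 0]}, {"jaw": 0, "offset": [0, 0, 25], "rot": [0, 0, 0]}, {"jaw": 0, "offset": [0, 0, 30], "rot": [0, 0, 0]}, {"jaw": 0, "offset": [0, 0, 20], "rot": [0, 0, 0]}, {"jaw": 0, "offset": [0, 0, 10], "rot": [0, 0, 0]}]}}

```text
time_s: 8.7
eef_pos: [0.4843, -0.2296, 0.0676]
eef_rot: [0.008, -0.07, 0.998, 0.0]
wrist_force: [0.3, -0.1, -6.4]
opening: 0.311
grasp_force: 60.6
```

Request:
{"api": "apply_moves", "payload": {"moves": [{"jaw": 0, "offset": [0, 0, 10], "rot": [0, 0, 0]}, {"jaw": 0, "offset": [0, 0, 10], "rot": [0, 0, 0]}, {"jaw": 0, "offset": [0, 0, 5], "rot": [0, 0, 0]}, {"jaw": 0, "offset": [0, 0, 3], "rot": [0, 0, 0]}, {"jaw": 0, "offset": [0, 0, 0], "rot": [0, 0, 0]}]}}

```text
time_s: 9.32
eef_pos: [0.4848, -0.2296, 0.0406]
eef_rot: [0.008, -0.069, 0.998, 0.0]
wrist_force: [0.0, -0.1, -6.2]
opening: 0.308
grasp_force: 60.6
```

Run:
```python
from h import *
im,d,K,C=shot('wrist','w5.png'); o=ctrl.get_obs(); M=T(); mt=np.array(ctrl.camera_params('wrist')['mount']); X=cloud(d,K,mt)
print(o['time_s'],M[:3,3],o['wrist_force'],o['opening'])
```

```text
9.375 [ 0.48497809 -0.22972515  0.04080058] [ 0.1240742  -0.05025833 -5.64063583] 0.3063735973274106
```

View pics/w5.png

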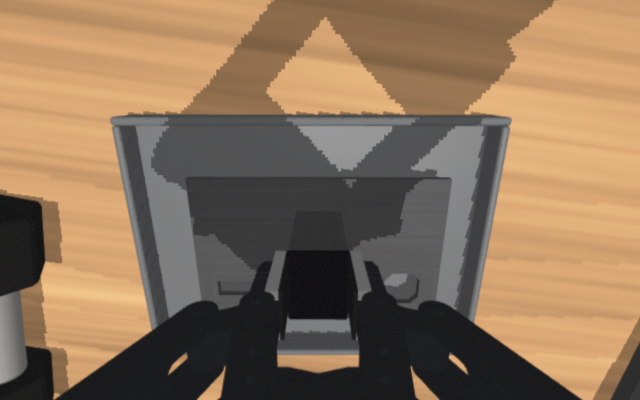

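The plate is inside the tray walls: plate columns 187–452 against walls at 111–511, with the near wall at row 345. Now I'll lower it slowly.

Request:
{"api": "apply_moves", "payload": {"moves": [{"jaw": 0, "offset": [0, 0, 4], "rot": [0, 0, 0]}, {"jaw": 0, "offset": [0, 0, 4], "rot": [0, 0, 0]}, {"jaw": 0, "offset": [0, 0, 3], "rot": [0, 0, 0]}, {"jaw": 0, "offset": [0, 0, 1], "rot": [0, 0, 0]}, {"jaw": 0, "offset": [0, 0, 1], "rot": [0, 0, 0]}]}}

```text
time_s: 10.0
eef_pos: [0.485, -0.2296, 0.0275]
eef_rot: [0.008, -0.07, 0.998, 0.0]
wrist_force: [-0.1, -0.6, -5.5]
opening: 0.309
grasp_force: 60.6
```

Request:
{"api": "apply_moves", "payload": {"moves": [{"jaw": 0, "offset": [0, 0, 0.5], "rot": [0, 0, 0]}, {"jaw": 0, "offset": [0, 0, 0.5], "rot": [0, 0, 0]}, {"jaw": 0, "offset": [0, 0, 0.5], "rot": [0, 0, 0]}, {"jaw": 0, "offset": [0, 0, 0], "rot": [0, 0, 0]}, {"jaw": 0, "offset": [0, 0, 0], "rot": [0, 0, 0]}]}}

```text
time_s: 10.62
eef_pos: [0.485, -0.2296, 0.0261]
eef_rot: [0.008, -0.07, 0.998, 0.0]
wrist_force: [-0.4, 0.5, -6.3]
opening: 0.309
grasp_force: 60.6
```

Request:
{"api": "apply_moves", "payload": {"moves": [{"jaw": 0, "offset": [0, 0, 0.5], "rot": [0, 0, 0]}, {"jaw": 0, "offset": [0, 0, 0.5], "rot": [0, 0, 0]}, {"jaw": 0, "offset": [0, 0, 0.5], "rot": [0, 0, 0]}, {"jaw": 0, "offset": [0, 0, 0], "rot": [0, 0, 0]}, {"jaw": 0, "offset": [0, 0, 0], "rot": [0, 0, 0]}]}}

```text
time_s: 11.25
eef_pos: [0.485, -0.2295, 0.0254]
eef_rot: [0.008, -0.07, 0.998, 0.0]
wrist_force: [-3.8, 3.1, 5.0]
opening: 0.311
grasp_force: 61.9
```

Request:
{"api": "apply_moves", "payload": {"moves": [{"jaw": 0, "offset": [0, 0, 0.5], "rot": [0, 0, 0]}, {"jaw": 0, "offset": [0, 0, 0], "rot": [0, 0, 0]}, {"jaw": 0.36, "offset": [0, 0, 0], "rot": [0, 0, 0]}, {"jaw": 0.45, "offset": [0, 0, 0], "rot": [0, 0, 0]}, {"jaw": 0.6, "offset": [0, 0, 0], "rot": [0, 0, 0]}]}}

```text
time_s: 11.88
eef_pos: [0.4855, -0.2299, 0.0243]
eef_rot: [0.008, -0.069, 0.998, -0.0]
wrist_force: [0.5, 0.4, -0.0]
opening: 0.594
grasp_force: 0.0
```

Request:
{"api": "apply_moves", "payload": {"moves": [{"jaw": 0.8, "offset": [0, 0, 0], "rot": [0, 0, 0]}, {"jaw": 0.8, "offset": [0, 0, 0], "rot": [0, 0, 0]}, {"jaw": 0.8, "offset": [0, 0, -10], "rot": [0, 0, 0]}, {"jaw": 0.8, "offset": [0, 0, -25], "rot": [0, 0, 0]}, {"jaw": 0.8, "offset": [0, 0, -40], "rot": [0, 0, 0]}]}}

```text
time_s: 12.5
eef_pos: [0.4829, -0.229, 0.0993]
eef_rot: [0.007, -0.069, 0.998, 0.001]
wrist_force: [0.1, 0.1, 0.0]
opening: 0.795
grasp_force: 0.0
```

Request:
{"api": "apply_moves", "payload": {"moves": [{"jaw": 0.8, "offset": [0, 0, -40], "rot": [0, 0, 0]}, {"jaw": 0.8, "offset": [0, 0, -40], "rot": [0, 0, 0]}, {"jaw": 0.8, "offset": [0, 0, -20], "rot": [0, 0, 0]}, {"jaw": 0.8, "offset": [0, 0, 0], "rot": [0, 0, 0]}, {"jaw": 0.8, "offset": [0, 0, 0], "rot": [0, 0, 0]}]}}

```text
time_s: 13.12
eef_pos: [0.4817, -0.2295, 0.1982]
eef_rot: [0.008, -0.069, 0.998, 0.001]
wrist_force: [0.1, 0.0, -0.0]
opening: 0.8
grasp_force: 0.0
```

Run:
```python
from h import *
im,d,K,C=shot('wrist','w6.png'); o=ctrl.get_obs(); X=cloud(d,K,C)
print(o['time_s'],o['wrist_force'],o['opening'])
for r in ctrl.outline_of('wrist','bracket')[:2]:
    m=r['region']&(d>0); q=X[m]; q=q[(q[:,2]<.03)]; c=np.median(q,0); n=np.linalg.svd(q-q.mean(0),full_matrices=False)[2][2]; print(r['score'],c,n,np.percentile(q[:,2],[5,50,95]))
```

```text
13.175 [ 0.26547517 -0.69368617 -0.86361532] 0.798548072922805
0.64 [ 0.49308149 -0.22710067  0.01029895] [3.92584009e-03 8.18373247e-04 9.99991959e-01] [0.00901933 0.01029895 0.01160929]
```

View pics/w6.png

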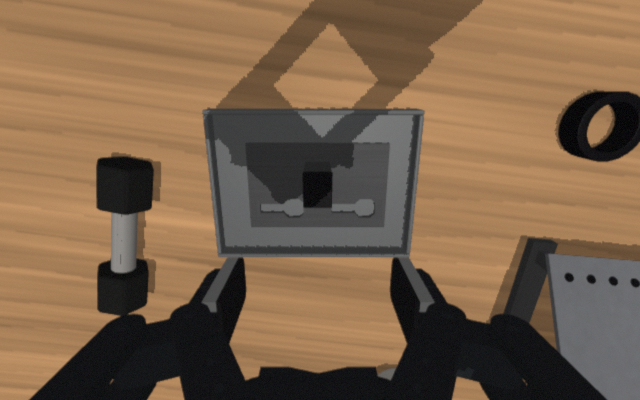

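The bracket lies flat in the tray with its face at z = 10 mm and level to 0.2°. Plate columns are 246–390, the hook points up at (318,188), and the gripper is clear. I'll hand the job in.

```bash
python3 -c "
from bench import ctrl
print(ctrl.hand_in())"
```

```text
the job is handed in; nothing more can be done
None
```

The steel bracket is off its studs and lying flat in the tray with its hook up. The job was handed in at about 13 s of the 48 s allowed, and nothing else was touched.

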